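# Touch a sprung test probe to the round pad inside a control box

### The arm

A 6-joint arm with a two-finger parallel gripper is mounted at the origin on the work surface. World frame = base frame: x ahead of the robot, y to its left, z up, the work surface at z = 0. Lengths are in mm, angles in degrees, forces in N, time in s.
With the tool pointing down it reaches from about 300 to 850 mm from the base axis. Payload 4.2 kg.
Tool frame: the origin (TCP) lies midway between the tips of the shut fingers; the grasp point (between the pads) lies env.grasp_offset behind it (env.grasp_offset is the distance from the TCP to the grasp point, in mm); y points along the fingers, x is the direction in which the jaws open and shut, and the axes are right-handed (so a half turn about y gives the same grasp; the last joint's range is limited). The gripper opens to 91 mm and grips with 3 to 60 N. Pads are 32 mm wide; open, the fingers measure 118 mm over their backs; the gripper's body (76 mm by 178 mm) begins 60 mm behind the grasp point.
Start: joints at [69.901, 18.312, 89.639, -0, 72.044, -1.146], TCP at [186.763, 543.841, 213.976] pointing down, gripper open.
Joint ranges: [-177.97, 177.97], [-48.28, 115.42], [12.27, 149.76], [-77.06, 257.06], [2.81, 150.46], [-146.56, 146.56]. Speed limits (degrees/s): [147.25, 147.25, 180, 180, 180, 180].

### API

Orientations are given as [roll, pitch, yaw] about the fixed x, y, z axes, in that order (R = Rz(yaw) Ry(pitch) Rx(roll)).
In Python, from workcell import state, vision, job, env gives the robot as it stands.
- The arm moves only by the shell command python3 -m handwheel 'ROWS' [FORCE]. ROWS is JSON, a list of rows, each a list of 3 entries, a list of its own where there are three numbers: the finger opening in cm, from 0 to 9.12, then the shift along the tool's x, y, z in cm, then the turn about the tool's y in degrees. A call has 1 to 10 rows; each row is the pose to reach, as a shift and turn from the pose measured when the call began, along the tool's axes at that moment; what a row does not reach only later rows make up. A row lasts 1/10 s, in which the tool goes at most 50 mm and 8.59 degrees, less where a joint would pass 70% of its speed; a pose out of reach is approached as far as the arm can. A call with a gripper value outside its range is refused whole. The fingers move at their own pace and stop on an object; FORCE is the grip in N (left out, the last holds). Time passes only in rows, so rows that repeat a pose let the fingers close. It gives the time, the measured TCP pose, the force and the opening at its end, in the units of the state.
- state(): the state, without advancing time (a new reading comes with each control period).
- vision.grab_frame(name): name is "scene" or "top" or "wrist"; returns the picture (420x560x3 uint8, red, green, blue); there is no depth.
- vision.camera_model(name): a dict with "fov_y" (degrees; the focal length in pixels is half the picture's height over the tangent of half this angle, whatever the lens; pixels are square), "cx", "cy" (the principal point, pixels), "extrinsics" (4x4, takes a point from world to camera coordinates). Camera axes: x right, y up, looking along -z (the intrinsics and any distortion apply to the point x, -y, -z); pixel columns grow to the right and rows downward; lengths in mm; the calibration is good to about 2 mm. The wrist camera is an equidistant fisheye: a pixel r from the principal point sees the ray r / f radians off the axis. A picture is of the moment at which its call begins: read the wrist's pose just before it. camera_model takes no time and is no camera call; for the wrist camera it gives the pose at the moment of the call.
- job.job_done(): hands the job in, once; it reports no verdict.
The state is a dict: "time_s": time; "qpos": joint angles; "qvel": joint speeds; "effort": joint torques, N m; "ee_pos": TCP position; "ee_rot": TCP orientation; "force": force on the tool from outside, world axes, zero at the start; "torque": the same for the moment, N m; "gripper_width": finger opening in mm.
Only numpy, scipy, OpenCV 4.12 (cv2) and the standard library are available. Lean on these libraries where they do the work, as an engineer would, in place of code of your own. Each camera call takes 0.05 s, during which the arm holds its last target.

### The job

Raise the stiff lid of the grey control box until it stands straight up, at 90 degrees. Then take the test probe out of its leaning holder and touch it to the round copper pad on the circuit board, held upright and pressed gently so that its sprung tip is about half in; touch no other pad with it and leave the other things on the table where they are. Finish while holding the probe there: the program ends with it still gripped and pressed on the pad, and the lid still straight up.

Things in the scene. Friction and masses are not known exactly. Their poses are not given: they have to be found in the camera images.
- box: Grey cast control box, fixed: 220 (its x) x 170 (its y) x 82 mm high, walls 6 mm, open top under its lid. Origin: centre of its underside, z up. The lid is hinged along the long +y side and lifts at the -y side; small feet stick out low at the x ends. Inside, a green circuit board, top 35 mm above the underside; parts on it stand up to 16 mm above it, none within 15 mm of a pad's edge.
- lid (a joint): Angle of the lid in rad: 0 shut (level), 1.571 straight up, stops at 2.2. The hinge is stiff: the lid stays at whatever angle it is left, and takes 2 to 4 N at the tab to move. It turns about the box's own -x direction. The lid is a grey plate 220 x 176 x 8 mm, 0.3 kg. It starts shut or ajar.
- lid_hinge (a point): Point on the hinge line, midway along it: 88 mm to +y and 87 mm up from the box's origin, at mid-thickness of the lid. Its axes are the box's axes, x along the hinge.
- lid_tab (a point): Grip point on the lid's tab, a tongue 14 mm wide (along the hinge), 8 mm thick, sticking out 45 mm from the middle of the lid's free edge in its plane. Point: mid-thickness, 33 mm beyond that edge, 209 mm from the hinge line. Axes turn with the lid: x along the hinge, -y away from it, z out of the upper face. Gripped across its 14 mm from above, it can turn between the fingers as the lid swings.
- pad_round_top (a point): Centre of the top face of the round copper pad, the one to touch: a disc 18 mm in diameter, 3 mm thick, fixed on the board. Its top is 38 mm above the table. It lies in a row of three pads 50 mm apart along the box's x, 22 mm to the -y side of the box's middle; which of the three places it has varies. z up.
- pad_round: The round pad itself; origin at the centre of its underside, z up.
- pad_square1: A square copper pad, 16 x 16 x 3 mm, in the same row: not to be touched with the probe. Origin at the centre of its underside.
- pad_square2: The other square copper pad, 16 x 16 x 3 mm, not to be touched. Origin at the centre of its underside.
- holder: Probe holder, fixed: dark steel base 110 x 75 x 12 mm with a short aluminium sleeve (28 mm across, 35 mm long) between two upright cheeks. Origin: on the base's underside, below the centre of the sleeve's mouth, which is 95 mm up. The sleeve leans 25 degrees from upright, its upper end towards the holder's own -x (about towards the robot).
- probe: Loose test probe, 60 g: round pen 150 mm long, 16 mm thick, black nose, grey grip, a sprung brass rod 5 to 6 mm thick standing out 20 mm from the nose. Origin: on the axis at the nose's end; z along the axis from nose to grip end. A collar 26 mm across, 50 to 56 mm from the nose, rests on the holder's sleeve; grip from 56 to 150 mm. Starts leaning in the holder; clear after 75 mm drawn along z.
- probe_grip (a point): Middle of the probe's grip, on its axis, 100 mm from the nose (120 mm from the brass tip's end when not pressed). Its axes are the probe's.
- probe_point (a point): End of the brass tip of the probe; 20 mm beyond the nose when not pressed. It moves with the tip.
- probe_tip (a joint): How far the sprung tip is pushed in, in m: 0 not pressed, 0.012 fully in (end of its travel). It takes 0.9 N to start and 0.3 N more for each mm: 2.7 N half in, 4.5 N fully in.
- screwdriver: Bystander: screwdriver with a red handle, lying near the robot. Origin on its underside.
- spanner: Bystander: steel spanner lying near the robot.
- tape: Bystander: black roll of tape, 84 mm across, 24 mm high, beyond the space between box and holder.
- tray: Bystander: grey divided parts tray, 120 x 160 x 35 mm, on the right. Origin at the centre of its underside.
- meter: Bystander: black hand-held meter, 150 x 78 x 34 mm, lying beyond the holder. Origin at the centre of its underside.
- mug: Bystander: white mug, 80 mm across, 90 mm high, beyond the box on the left.
- mouse: Bystander: white computer mouse, 100 x 60 x 30 mm, on the left near the robot.
Mind the look-alikes: they are no part of the job. Of the things shaped like the probe, the black one is meant.

How it is judged (in metres and radians):
On the way, in this order (a step that is already met when the one before it is completed fails the run):
1. the lid is raised to straight up, within about 9 degrees (value of joint lid between 1.4 and 1.74 rad), for 0.3 s.
2. the probe is gripped and out of its holder, its tip at least 100 mm above the table (contact force between the fingers and probe above 1 N and height (world z) of probe_point above 0.1 m), for 0.2 s.
At the end, for the whole second after the job is handed in: Ends holding: probe gripped, still, upright within 10 degrees, tip on the round pad (within 10 mm of its centre) at 0.8 to 6 N, pushed in 2 to 10.5 mm of 12; probe leans on nothing else; lid straight up within 9 degrees (1.40 to 1.74 rad) (all of step 1 and contact force between the fingers and probe above 1 N and contact force between probe and pad_round between 0.8 and 6 N and value of joint probe_tip between 0.002 and 0.0105 m and horizontal distance between probe_point and pad_round_top below 0.01 m and angle between probe's own z axis and vertical below 0.17 rad and contact force between probe and box below 0.3 N and contact force between probe and holder below 0.1 N and linear speed of probe below 0.02 m/s); the arm keeps its last pose, push and grip.
It fails at once if the probe touches a square pad (contact force between probe and pad_square1 above 0.5 N or contact force between probe and pad_square2 above 0.5 N).
It fails at once if the probe is pressed hard (over 15 N) on the round pad or on the box (contact force between probe and pad_round above 15 N or contact force between probe and box above 15 N).
It fails at once if another thing on the table is moved more than 30 mm (distance of any of screwdriver, spanner, tape, tray, meter, mug, mouse from where it was at the start of the episode above 0.03 m).
It also fails if it takes over 51 s, if anything falls off the work surface, if the arm or the gripper's body presses on something with over 40 N, if the wrist force passes 120 N, or if a joint passes its speed limit or range.

## Working session

There is one attempt and no reset: what is moved stays moved. The work goes in short steps, Python scripts to look and compute and a shell command to move; the robot and the scene stay as the last step left them, time stands still between calls to the robot, and variables do not carry over. Pictures are saved under pics/ and viewed, and the job is handed in when it is done.

```bash
ls; mkdir -p pics; python3 - <<'E'
from workcell import state, vision, job, env
import cv2
print(state()); print(env.grasp_offset)
for n in("scene","top","wrist"):
    m=vision.camera_model(n); print(n,m)
    cv2.imwrite(f"pics/{n}0.png",vision.grab_frame(n)[:,:,::-1])
E
```

```text
pics
{'time_s': 0.0, 'qpos': array([ 6.98995861e+01,  1.83512302e+01,  8.97079724e+01, -1.25946840e-03,
        7.20432808e+01, -1.14490112e+00]), 'qvel': array([-0.01716566, -0.0970923 ,  0.00091621,  0.08208544,  0.02739034,
        0.07663915]), 'effort': array([ 4.45203914e-04, -4.12471569e+01, -2.31972420e+01,  7.29676802e-02,
        4.59592079e-02, -1.48120521e-04]), 'ee_pos': array([186.59802275, 543.33390009, 213.1137894 ]), 'ee_rot': array([-89.99914947,   0.1024868 ,  71.04487733]), 'force': array([ 0.24335554,  0.1959534 , -1.10913978]), 'torque': array([-0.01205318,  0.01389658,  0.03352794]), 'gripper_width': 91.14676023574975}
18.8
scene {'fov_y': 52.756122434024704, 'cx': 269.75772453342546, 'cy': 205.32807519395993, 'extrinsics': array([[-3.05949511e-01,  9.52047653e-01,  4.03347737e-04,
         2.00761699e+02],
       [-7.02045076e-01, -2.25894943e-01,  6.75354859e-01,
         2.36744303e+02],
       [ 6.43061123e-01,  2.06341321e-01,  7.37492814e-01,
        -1.72948050e+03],
       [ 0.00000000e+00,  0.00000000e+00,  0.00000000e+00,
         1.00000000e+00]])}
t
[... 179 characters left out ...]
],
       [ 9.92667972e-01, -1.86401765e-02,  1.19427141e-01,
        -4.85350121e+02],
       [-1.19223594e-01,  1.16776814e-02,  9.92798754e-01,
        -1.12469468e+03],
       [ 0.00000000e+00,  0.00000000e+00,  0.00000000e+00,
         1.00000000e+00]])}
wrist {'fov_y': 65.70646984690485, 'cx': 276.0139138113808, 'cy': 204.8995316566388, 'extrinsics': array([[ 3.24887315e-01,  9.45749543e-01, -2.45638768e-03,
        -5.73955640e+02],
       [-9.04121250e-01,  3.09822797e-01, -2.94235621e-01,
         3.44452910e+01],
       [-2.77512159e-01,  9.78142931e-02,  9.55729756e-01,
        -3.94020450e+02],
       [ 0.00000000e+00,  0.00000000e+00,  0.00000000e+00,
         1.00000000e+00]])}
```

View pics/scene0.png

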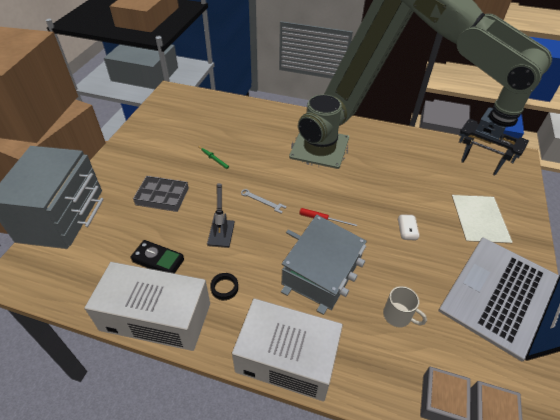

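View pics/top0.png

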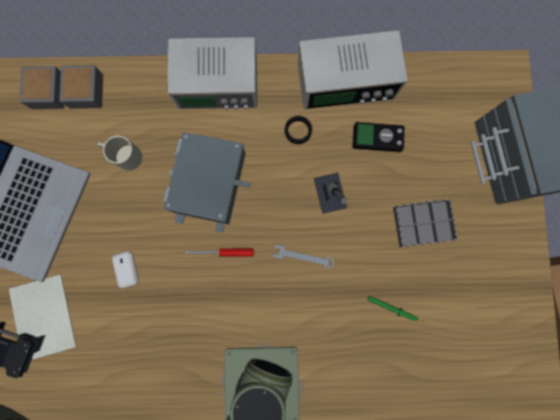

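View pics/wrist0.png

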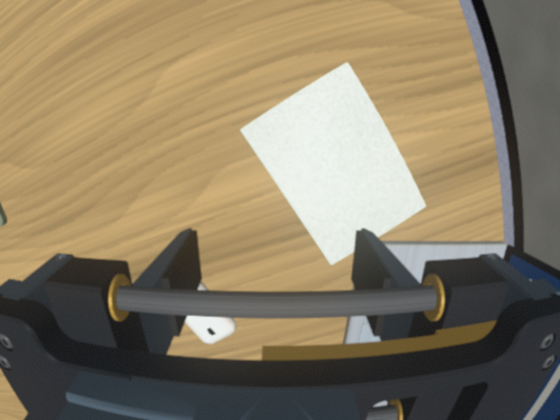

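The scene camera shows the box with its tab at (292,234) and the black probe leaning in its holder at (219,205). The possible mix-ups are:
- **Black probe in the holder:** top (335,192), scene (219,205).
- **Green pen:** top (392,307), scene (215,157). It has the same shape but the wrong colour.
- **Screwdriver:** top (236,252).

I choose the black one in the holder. Next I'll take close crops.

```bash
cat > h.py <<'E'
import numpy as np, cv2
from workcell import state, vision, job, env
def ray(n,u,v,m=None):
    m=m or vision.camera_model(n); f=210/np.tan(np.radians(m["fov_y"]/2))
    a=np.array([(u-m["cx"])/f,(v-m["cy"])/f]); 
    if n=="wrist":
        r=np.hypot(*a); s=np.sin(r)/r if r>1e-9 else 1; d=np.array([a[0]*s,-a[1]*s,-np.cos(r)])
    else: d=np.array([a[0],-a[1],-1.])
    E=np.array(m["extrinsics"]); R=E[:3,:3]; 
    return -R.T@E[:3,3], R.T@(d/np.linalg.norm(d))
def plane(n,u,v,z,m=None):
    c,d=ray(n,u,v,m); return c+d*(z-c[2])/d[2]
def tri(*obs):
    A=np.zeros((3,3));b=np.zeros(3);rs=[ray(*o) for o in obs]
    for c,d in rs:
        P=np.eye(3)-np.outer(d,d);A+=P;b+=P@c
    x=np.linalg.solve(A,b); return x,[np.linalg.norm(np.cross(x-c,d)) for c,d in rs]
def proj(n,p,m=None):
    m=m or vision.camera_model(n); f=210/np.tan(np.radians(m["fov_y"]/2))
    q=(np.array(m["extrinsics"])@np.r_[p,1])[:3]; x,y,z=q[0],-q[1],-q[2]
    if n=="wrist":
        r=np.hypot(x,y); t=np.arctan2(r,z); k=t/r if r>1e-9 else 0
        return np.array([m["cx"]+f*k*x,m["cy"]+f*k*y])
    return np.array([m["cx"]+f*x/z,m["cy"]+f*y/z])
def crop(src,out,u0,v0,w,h,s):
    im=cv2.imread(src)[v0:v0+h,u0:u0+w]; cv2.imwrite(out,cv2.resize(im,None,fx=s,fy=s,interpolation=cv2.INTER_CUBIC))
def hand():
    from scipy.spatial.transform import Rotation
    s=state(); R=Rotation.from_euler("xyz",s["ee_rot"],degrees=True).as_matrix()
    return s["ee_pos"],R,s
E
python3 - <<'E'
from h import *
crop("pics/scene0.png","pics/c1.png",190,170,190,140,4)
crop("pics/top0.png","pics/c2.png",155,120,200,120,4)
E
```

```text
(no output)
```

View pics/c1.png

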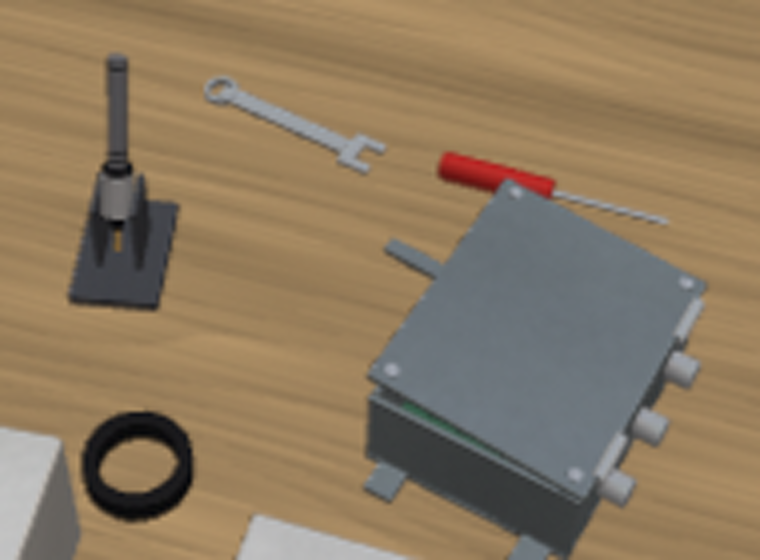

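View pics/c2.png

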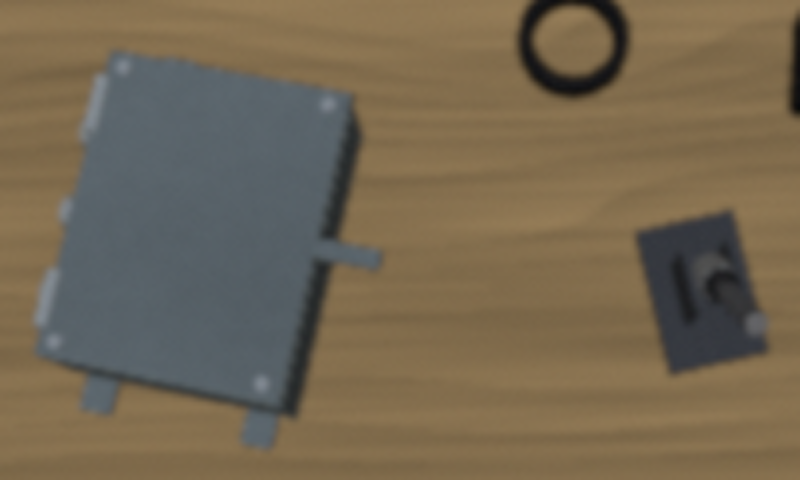

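The scene crop shows the lid slightly ajar, with its four screws and the tab clear to see. The black probe sits in its holder, so the choice holds. Next I'll triangulate the lid screws, tab and probe.

```bash
python3 - <<'E'
from h import *
S=lambda u,v:("scene",190+u/4,170+v/4)
T=lambda u,v:("top",155+u/4,120+v/4)
P={}
for k,a,b in [("free_far",(392,370),(328,104)),("hinge_far",(576,475),(122,66)),("free_near",(516,191),(261,384)),("hinge_near",(687,283),(53,342)),
 ("tabend",(391,246),(379,259)),("tabroot",(437,271),(322,249)),("probe_end",(117,61),(756,323)),("collar",(118,170),(718,280))]:
    x,r=tri(S(*a),T(*b)); P[k]=x; print(k,x.round(1),np.round(r,1))
hx=P["hinge_far"]-P["hinge_near"];fx=P["free_far"]-P["free_near"]
w=(P["free_far"]+P["free_near"]-P["hinge_far"]-P["hinge_near"])/2
print(np.linalg.norm(hx),np.linalg.norm(fx),np.linalg.norm(w),"tilt",np.degrees(np.arctan2(w[2],np.hypot(*w[:2]))))
print("yaw x",np.degrees(np.arctan2(hx[1],hx[0])),np.degrees(np.arctan2(fx[1],fx[0])),"yaw y",np.degrees(np.arctan2(-w[1],-w[0]))-90)
p=P["probe_end"]-P["collar"];print("probe",np.linalg.norm(p),np.degrees(np.arccos(p[2]/np.linalg.norm(p))),np.degrees(np.arctan2(p[1],p[0])))
# holder base corners z=12 from top
for c in[(637,233),(732,211),(767,351),(671,374)]: print("hb",plane(*T(*c),12).round(1))
for c in[(178,204),(157,307),(70,298)]: print("hbS",plane(*S(*c),12).round(1))
E
```

```text
free_far [657.6  54.8 108.4] [0.5 0.5]
hinge_far [691.9 198.8  92.4] [0. 0.]
free_near [465.8 100.5 109.6] [0.5 0.5]
hinge_near [499.5 244.3  90.5] [0. 0.]
tabend [549.   21.8 109.3] [1.3 1.3]
tabroot [557.6  60.7 104.1] [1.3 1.3]
probe_end [ 490.6 -220.3  179.1] [0.7 0.7]
collar [ 532.5 -209.3   99. ] [0.3 0.3]
197.74936024351382 197.12987185104774 148.848318174353 tilt 6.764939767517911
yaw x -13.3073383468129 -13.405596380135174 yaw y -13.321057799859432
probe 91.08533957787398 28.374415336019336 -165.1814628967129
hb [ 583.9 -163.2   12. ]
hb [ 599.2 -234.2   12. ]
hb [ 494.2 -256.1   12. ]
hb [ 478.6 -185.1   12. ]
hbS [ 483.6 -182.    12. ]
hbS [ 591.2 -158.9   12. ]
hbS [ 604.4 -229.7   12. ]
```

```bash
cat >> h.py <<'E'
def to(p,yaw=None):
    "shift (cm, tool axes) and turn from present pose to TCP p, yaw"
    e,R,s=hand(); d=R.T@(np.array(p)-e)/10
    y=np.degrees(np.arctan2(R[1,0],R[0,0]))
    print("e",e.round(1),"yaw",round(y,1),"shift cm",d.round(2),"turn",None if yaw is None else round(y-yaw,1), "F",s["force"].round(1),"w",round(s["gripper_width"],1),"t",s["time_s"])
E
python3 -c "
from h import *
to([551,32.7,180],-13.35)"
```

```text
e [186.7 543.5 213.3] yaw 71.0 shift cm [-36.47   3.38 -51.05] turn 84.4 F [ 0.4  0.  -0.2] w 91.3 t 0.15
```

```bash
python3 -m handwheel '[[6,[-3.6,0.3,-5.1],8.4],[6,[-7.3,0.7,-10.2],16.9],[6,[-10.9,1,-15.3],25.3],[6,[-14.6,1.4,-20.4],33.8],[6,[-18.2,1.7,-25.5],42.2],[6,[-21.9,2,-30.6],50.6],[6,[-25.5,2.4,-35.7],59],[6,[-29.2,2.7,-40.8],67.5],[6,[-32.8,3,-46],76],[6,[-36.5,3.4,-51],84.4]]' && python3 -c "
from h import *
to([551,32.7,180],-13.35)"
```

```text
time_s: 1.15
ee_pos: [477.1, 135.3, 186.7]
ee_rot: [-90.1, 0.0, -13.7]
force: [1.4, 1.4, -0.3]
gripper_width: 60.2
e [477.1 135.3 186.7] yaw -13.7 shift cm [ 9.61  0.68 -8.21] turn -0.4 F [ 1.4  1.4 -0.3] w 60.2 t 1.15
```

```bash
python3 -m handwheel '[[6,[3.2,0.2,-2.7],0],[6,[6.4,0.5,-5.5],-0.4],[6,[9.6,0.7,-8.2],-0.4],[6,[9.6,0.7,-8.2],-0.4]]' && python3 -c "
from h import *
to([551,32.7,93],-13.35)
p,R,s=hand(); m=vision.camera_model('wrist'); im=vision.grab_frame('wrist'); cv2.imwrite('pics/w1.png',im[:,:,::-1])
print(proj('wrist',[551,32.7,111.8],m))
cv2.imwrite('pics/t1.png',vision.grab_frame('scene')[150:320,190:390][:,:,::-1].repeat(4,0).repeat(4,1))
"
```

```text
time_s: 1.55
ee_pos: [553.3, 29.0, 178.9]
ee_rot: [-90.1, -0.1, -13.6]
force: [-0.7, 0.8, 0.0]
gripper_width: 59.8
e [553.3  29.  178.9] yaw -13.6 shift cm [-0.32  8.59  0.32] turn -0.2 F [-0.7  0.8  0. ] w 59.8 t 1.55
[270.9198865  213.12993897]
```

View pics/w1.png

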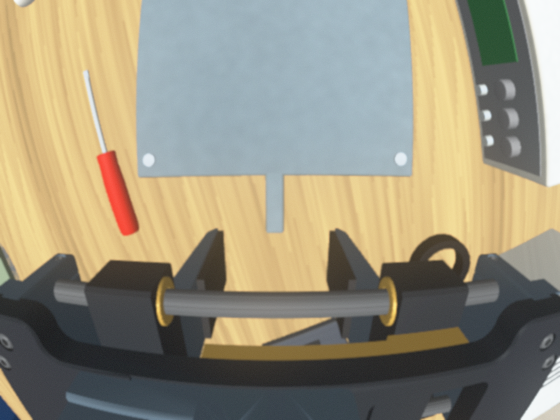

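The wrist view shows the tab centred at u=275, from its root at v=177 to its end at v=231. It lies between the open fingers, so I descend and grip.

```bash
python3 -m handwheel '[[6,[-0.1,3,0.1],0],[6,[-0.1,6,0.1],0],[6,[-0.1,8.5,0.1],0],[6,[-0.1,8.6,0.1],0],[6,[-0.1,8.6,0.1],0],[1,[-0.1,8.6,0.1],0],[1,[-0.1,8.6,0.1],0],[1,[-0.1,8.6,0.1],0],[1,[-0.1,8.6,0.1],0],[1,[-0.1,8.6,0.1],0]]' 20 && python3 -c "
from h import *
to([551,32.7,93],-13.35)
cv2.imwrite('pics/w2.png',vision.grab_frame('wrist')[:,:,::-1])
"
```

```text
time_s: 2.65
ee_pos: [549.9, 33.4, 93.4]
ee_rot: [-90.0, 0.1, -13.4]
force: [-0.0, -1.1, -0.5]
gripper_width: 22.8
e [549.9  33.4  93.4] yaw -13.4 shift cm [ 0.13  0.04 -0.05] turn -0.1 F [-0.  -1.1 -0.5] w 22.8 t 2.65
```

View pics/w2.png

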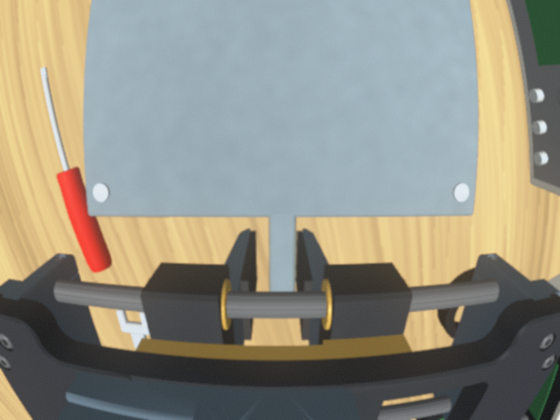

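```bash
python3 -m handwheel '[[1,[0,0,0],0],[1,[0,0,0],0],[1,[0,0,0],0]]' 20 && python3 -c "
from h import *
to([549.9,33.4,93.4],-13.35)
e,R,s=hand(); g=e+[0,0,18.8]; y=np.array([.231,.973,0]); H=np.array([598.9,234.6,87.])
q=g-H; a=q@y; b=q[2]; r=np.hypot(a,b); print(r,np.degrees(np.arctan2(b,-a)))
for t in range(10,95,4): print(t,round((-r*np.cos(np.radians(t))-a)/10,2),round(-(r*np.sin(np.radians(t))-b)/10,2),end='; ')
"
```

```text
time_s: 3.0
ee_pos: [553.0, 32.8, 93.8]
ee_rot: [-90.0, -0.3, -13.4]
force: [5.1, -1.0, -1.3]
gripper_width: 13.5
e [553.   32.8  93.8] yaw -13.4 shift cm [-0.32  0.04 -0.01] turn -0.1 F [ 5.1 -1.  -1.3] w 13.5 t 3.0
208.57412358343703 7.054738895653841
10 0.16 -1.06; 14 0.46 -2.48; 18 0.86 -3.88; 22 1.36 -5.25; 26 1.95 -6.58; 30 2.64 -7.87; 34 3.41 -9.1; 38 4.26 -10.28; 42 5.2 -11.39; 46 6.21 -12.44; 50 7.29 -13.42; 54 8.44 -14.31; 58 9.65 -15.13; 62 10.91 -15.85; 66 12.22 -16.49; 70 13.57 -17.04; 74 14.95 -17.49; 78 16.36 -17.84; 82 17.8 -18.09; 86 19.24 -18.24; 90 20.7 -18.3; 94 22.15 -18.24;
```

```bash
python3 -m handwheel '[[1,[0,-1,0.2],0],[1,[0,-2.5,0.5],0],[1,[0,-3.9,0.9],0],[1,[0,-5.3,1.4],0],[1,[0,-6.6,2],0],[1,[0,-7.9,2.6],0],[1,[0,-9.1,3.4],0],[1,[0,-10.3,4.3],0],[1,[0,-11.4,5.2],0],[1,[0,-12.4,6.2],0]]' 25 && python3 -c "
from h import *
e,R,s=hand(); g=e+[0,0,18.8]; y=np.array([.231,.973,0]); H=np.array([598.9,234.6,87.])
q=g-H; a=q@y; b=q[2]; r=np.hypot(a,b); print(r,np.degrees(np.arctan2(b,-a)),s['force'],s['gripper_width'])
for t in range(46,100,4): print(t,round((-r*np.cos(np.radians(t))-a)/10,2),round(-(r*np.sin(np.radians(t))-b)/10,2),end='; ')
cv2.imwrite('pics/s3.png',vision.grab_frame('scene')[:,:,::-1])
"
```

```text
time_s: 4.0
ee_pos: [567.3, 93.1, 218.4]
ee_rot: [-90.1, -0.4, -13.4]
force: [5.8, -2.4, -5.8]
gripper_width: 13.8
208.753991141127 46.01342071911439 [ 5.77412504 -2.35600169 -5.83507105] 13.830497394940629
46 -0.0 0.0; 50 1.08 -0.97; 54 2.23 -1.87; 58 3.44 -2.68; 62 4.7 -3.41; 66 6.01 -4.05; 70 7.36 -4.6; 74 8.74 -5.05; 78 10.16 -5.4; 82 11.59 -5.65; 86 13.04 -5.8; 90 14.5 -5.86; 94 15.95 -5.8; 98 17.4 -5.65;
```

View pics/s3.png

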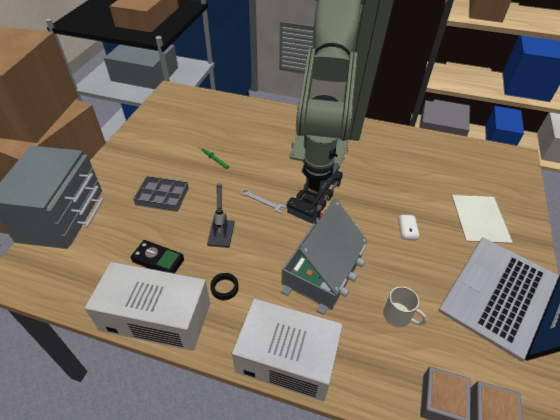

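The picture shows the lid about half open with the tab still held. The board's round pad is now coming into view at about (297,265). I carry on round the arc.

```bash
python3 -m handwheel '[[1,[0,-1,1.1],0],[1,[0,-1.9,2.2],0],[1,[0,-2.7,3.4],0],[1,[0,-3.4,4.7],0],[1,[0,-4.1,6],0],[1,[0,-4.6,7.4],0],[1,[0,-5.1,8.8],0],[1,[0,-5.4,10.2],0],[1,[0,-5.7,11.6],0],[1,[0,-5.8,13],0]]' && python3 -c "
from h import *
e,R,s=hand(); g=e+[0,0,18.8]; y=np.array([.231,.973,0]); H=np.array([598.9,234.6,87.])
q=g-H; a=q@y; b=q[2]; r=np.hypot(a,b); print(r,np.degrees(np.arctan2(b,-a)),s['force'],s['gripper_width'])
for t in range(80,100,2): print(t,round((-r*np.cos(np.radians(t))-a)/10,2),round(-(r*np.sin(np.radians(t))-b)/10,2),end='; ')
"
```

```text
time_s: 5.05
ee_pos: [597.6, 220.3, 278.3]
ee_rot: [-90.2, -0.5, -13.4]
force: [3.9, -4.7, -2.9]
gripper_width: 13.9
210.60333679832777 86.13228235895562 [ 3.90059099 -4.69544366 -2.8632199 ] 13.890720541773245
80 -2.24 0.27; 82 -1.51 0.16; 84 -0.78 0.07; 86 -0.05 0.0; 88 0.69 -0.04; 90 1.42 -0.05; 92 2.16 -0.04; 94 2.89 0.0; 96 3.62 0.07; 98 4.35 0.16;
```

```bash
python3 -m handwheel '[[1,[0,0,0.7],0],[1,[0,0,1.4],0],[1,[0,0,1.4],0],[1,[0,0,1.4],0],[1,[0,0,1.4],0]]' && python3 -c "
from h import *
e,R,s=hand(); g=e+[0,0,18.8]; y=np.array([.231,.973,0]); H=np.array([598.9,234.6,87.])
q=g-H; a=q@y; b=q[2]; r=np.hypot(a,b); print(r,np.degrees(np.arctan2(b,-a)),s['force'],s['gripper_width'])
cv2.imwrite('pics/s4.png',vision.grab_frame('scene')[:,:,::-1])
cv2.imwrite('pics/t4.png',vision.grab_frame('top')[:,:,::-1])
crop('pics/t4.png','pics/t4c.png',155,100,200,150,4)
crop('pics/s4.png','pics/s4c.png',230,150,190,170,4)
"
```

```text
time_s: 5.55
ee_pos: [600.9, 234.3, 278.9]
ee_rot: [-90.1, -0.5, -13.4]
force: [3.8, -0.4, 1.2]
gripper_width: 13.7
210.73458605610222 90.0566163102816 [ 3.84221737 -0.39179159  1.21848762] 13.686902957503285
```

View pics/s4c.png

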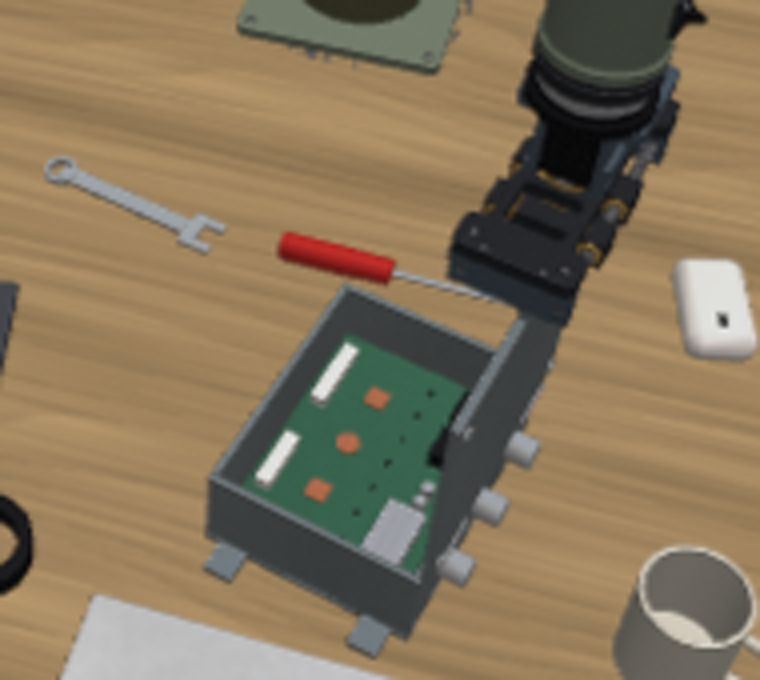

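View pics/t4c.png

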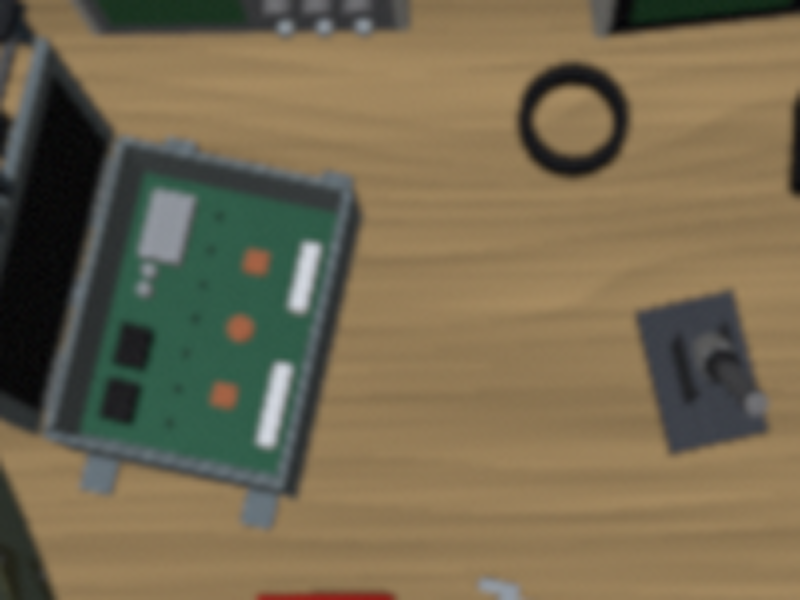

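The lid stands upright. The round pad is the middle one, at top crop (240,329) and scene crop (347,442), with the square pads on either side. I release the tab while measuring the pad from both views.

```bash
python3 -m handwheel '[[1,[0,0,0],0],[5,[0,0,0],0],[5,[0,0,0],0],[5,[0,0,0],0],[5,[0,0,0],0],[5,[0,0,0],0],[5,[0,-3,0],0],[5,[0,-6,0],0],[5,[0,-8,0],0]]' && python3 - <<'E'
from h import *
to([0,0,0])
def cen(f):
    im=cv2.imread(f); h=cv2.cvtColor(im,cv2.COLOR_BGR2HSV)
    m=cv2.inRange(h,(5,110,90),(14,220,255)); n,l,st,c=cv2.connectedComponentsWithStats(m)
    return [(c[i].round(1),st[i,4]) for i in range(1,n) if 15<st[i,4]<80]
a=cen("pics/t4.png");b=cen("pics/s4.png")
for c,n in a: print("top",c,n,plane("top",*c,38).round(1))
for c,n in b: print("scn",c,n,plane("scene",*c,38).round(1))
S=lambda u,v:("scene",190+u/4,170+v/4)
T=lambda u,v:("top",155+u/4,120+v/4)
# probe axis from crops: end centre & just above collar, several
print(tri(S(117,61),T(756,323)))
cv2.imwrite('pics/s5.png',vision.grab_frame('scene')[:,:,::-1])
cv2.imwrite('pics/t5.png',vision.grab_frame('top')[:,:,::-1])
a=cv2.imread('pics/s5.png');b=cv2.imread('pics/t5.png')
A=cv2.resize(a[170:250,190:250],None,fx=6,fy=6,interpolation=2);B=cv2.resize(b[165:225,305:355],None,fx=8,fy=8,interpolation=2)
cv2.imwrite('pics/s5c.png',np.hstack([A,B[:480]]))
E
```

```text
time_s: 6.55
ee_pos: [600.5, 234.7, 361.2]
ee_rot: [-90.0, -0.6, -13.4]
force: [-0.0, -0.0, -0.0]
gripper_width: 50.2
e [600.5 234.7 361.2] yaw -13.4 shift cm [-53.37  35.52 -36.75] turn None F [-0. -0. -0.] w 50.2 t 6.55
top [218.7 165. ] 26 [622.6 114.9  38. ]
top [214.6 181.7] 27 [573.6 126.7  38. ]
top [210.6 198.5] 30 [524.9 138.1  38. ]
scn [148.5   8.8] 16 [ -898.9 -1263.8    38. ]
scn [16.3 58.8] 37 [ -162.8 -1607.2    38. ]
scn [ 8.9 65.8] 16 [  -94.7 -1594.6    38. ]
scn [ 76.  115.6] 51 [  158.5 -1030.9    38. ]
scn [ 60.5 117.5] 48 [  190.4 -1085.6    38. ]
scn [  9.9 139.4] 35 [  378.1 -1187.3    38. ]
scn [  7.  153.1] 32 [  451.  -1139.1    38. ]
scn [311.6 216.7] 41 [406.5  67.8  38. ]
scn [323.8 249.1] 21 [526.2 137.1  38. ]
scn [316.4 260.4] 21 [575.4 125.1  38. ]
scn [309.1 272. ] 24 [623.5 114.1  38. ]
scn [436.4 397.8] 20 [881.3 498.8  38. ]
scn [461.3 399.5] 31 [866.9 556.7  38. ]
scn [462.9 407.3] 26 [884.4 560.6  38. ]
scn [485.6 409.1] 17 [872.  612.4  38. ]
scn [505.2 413.3] 50 [867.7 656.6  38. ]
(array([ 490.63235259, -220.34637547,  179.137031  ]), [np.float64(0.7391255637277545), np.float64(0.7391255637279464)])
```

View pics/s5c.png

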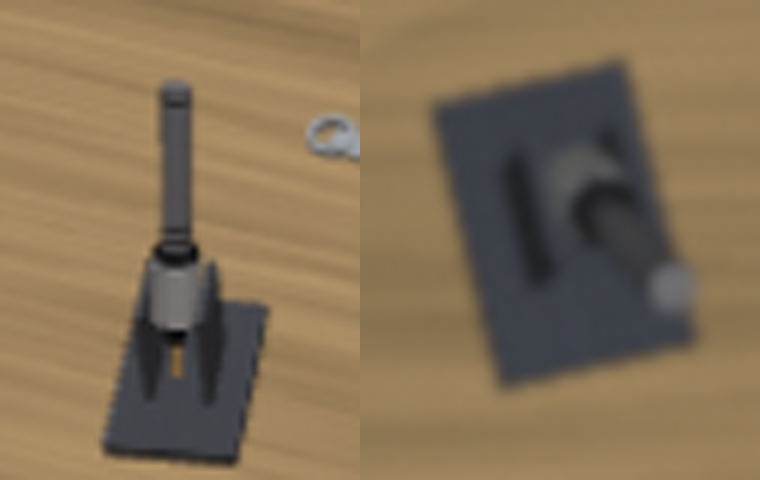

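View pics/s5.png

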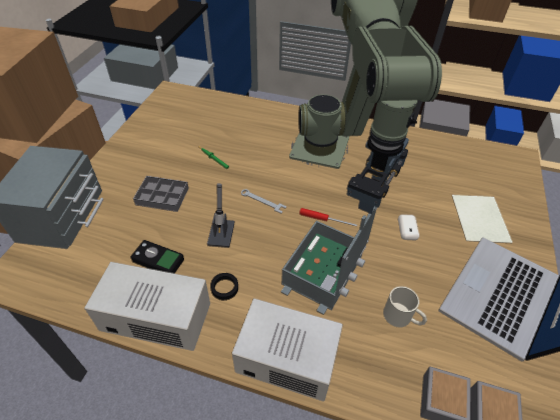

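The scene shows the lid standing alone and the hand clear of it. The round pad is at about (574,126.5). The probe grip is at about (512,-215,140), with the holder's yaw at 11.9°. I move above the probe with the jaws along the holder's y.

```bash
python3 -c "
from h import *
to([512,-215,240],-78.1)"
```

```text
e [601.2 235.  362.4] yaw -13.4 shift cm [  1.57  12.15 -45.87] turn 64.7 F [-0.4  0.4  0.2] w 50.2 t 6.65
```

```bash
python3 -m handwheel '[[6,[0.2,0,-4.6],0],[6,[0.3,0,-9.2],6],[6,[0.5,0,-13.8],14],[6,[0.6,0.5,-18.4],22],[6,[0.8,2,-23],30],[6,[0.9,4,-27.6],38],[6,[1.1,6,-32.2],46],[6,[1.3,8,-36.8],54],[6,[1.4,10,-41.4],61],[6,[1.6,12,-45.9],64.7]]' && python3 -m handwheel '[[6,[0,0,0],0]]' && python3 -c "
from h import *
to([512,-215,240],-78.1)"
```

```text
time_s: 7.65
ee_pos: [510.7, -216.6, 239.3]
ee_rot: [-89.3, -0.1, -78.3]
force: [0.6, 0.9, -0.2]
gripper_width: 59.6
time_s: 7.75
ee_pos: [507.2, -220.2, 234.8]
ee_rot: [-89.7, 0.0, -78.7]
force: [-0.1, 0.6, -0.3]
gripper_width: 59.7
e [ 507.2 -220.2  234.8] yaw -78.7 shift cm [-0.42 -0.51  0.58] turn -0.6 F [-0.1  0.6 -0.3] w 59.7 t 7.75
```

```bash
python3 -m handwheel '[[6,[-0.4,-0.5,0.6],-0.6],[6,[-0.4,-0.5,0.6],-0.6],[6,[-0.4,-0.5,0.6],-0.6]]' && python3 -c "
from h import *
to([512,-215,121.5],-78.1)
m=vision.camera_model('wrist')
cv2.imwrite('pics/w6.png',vision.grab_frame('wrist')[:,:,::-1])
for p in ([512,-215,140.3],[491.2,-219.5,185.6]): print(proj('wrist',p,m))
"
```

```text
time_s: 8.05
ee_pos: [513.0, -213.9, 240.4]
ee_rot: [-89.6, -0.0, -77.9]
force: [0.7, -0.0, 0.5]
gripper_width: 60.0
e [ 513.  -213.9  240.4] yaw -77.9 shift cm [ 0.09 11.88 -0.2 ] turn 0.2 F [ 0.7 -0.   0.5] w 60.0 t 8.05
[276.41270076 207.53178273]
[276.5914985  251.43345463]
```

View pics/w6.png

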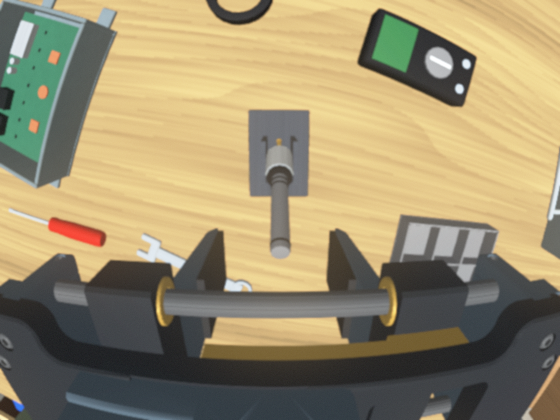

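The wrist view shows the black probe leaning straight down the picture from its collar at (280,175) to its end at (280,249), centred between the fingers. I descend and grip.

```bash
python3 -m handwheel '[[5.5,[0.2,3,0],0.2],[5,[0.3,6,0],0.2],[4.5,[0.3,9,0],0.2],[4,[0.3,11.5,0],0.2],[4,[0.3,11.9,0],0.2],[4,[0.3,11.9,0],0.2],[4,[0.3,11.9,0],0.2]]' && python3 -c "
from h import *
to([512,-215,121.5],-78.1)
m=vision.camera_model('wrist')
cv2.imwrite('pics/w7.png',vision.grab_frame('wrist')[:,:,::-1])
"
```

```text
time_s: 8.8
ee_pos: [515.6, -216.8, 123.1]
ee_rot: [-89.5, -0.1, -78.1]
force: [0.6, 0.3, -0.1]
gripper_width: 40.0
e [ 515.6 -216.8  123.1] yaw -78.1 shift cm [-0.25  0.16 -0.32] turn -0.0 F [ 0.6  0.3 -0.1] w 40.0 t 8.8
```

View pics/w7.png

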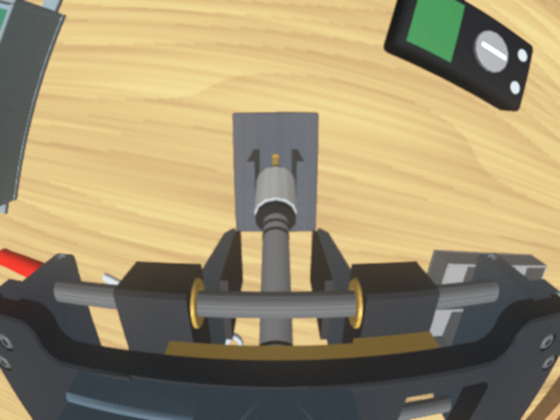

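The probe is centred at u=275 between the jaws, so I close them.

```bash
python3 -m handwheel '[[1.2,[0,0.1,-0.3],0],[1.2,[0,0.1,-0.3],0],[1.2,[0,0.1,-0.3],0],[1.2,[0,0.1,-0.3],0],[1.2,[0,0.1,-0.3],0],[1.2,[0,0.1,-0.3],0]]' 12 && python3 -c "
from h import *
to([512,-215,121.5],-78.1)
"
```

```text
time_s: 9.45
ee_pos: [512.7, -217.7, 122.6]
ee_rot: [-89.4, -0.2, -78.1]
force: [-1.5, 0.4, 5.0]
gripper_width: 15.7
e [ 512.7 -217.7  122.6] yaw -78.1 shift cm [-0.28  0.11 -0.02] turn -0.0 F [-1.5  0.4  5. ] w 15.7 t 9.45
```

```bash
python3 -m handwheel '[[1.2,[0,-0.9,-0.42],0],[1.2,[0,-1.8,-0.84],0],[1.2,[0,-2.7,-1.26],0],[1.2,[0,-3.6,-1.68],0],[1.2,[0,-4.5,-2.1],0],[1.2,[0,-5.5,-2.56],0],[1.2,[0,-5.5,-2.56],0],[1.2,[0,-5.5,-2.56],0]]' 12 && python3 -c "
from h import *
to([512,-215,121.5],-78.1)
cv2.imwrite('pics/w8.png',vision.grab_frame('wrist')[:,:,::-1])
a=vision.grab_frame('scene')[:,:,::-1]
cv2.imwrite('pics/s8.png',cv2.resize(a[140:260,160:300],None,fx=5,fy=5,interpolation=2))
"
```

```text
time_s: 10.25
ee_pos: [487.1, -223.0, 177.7]
ee_rot: [-89.4, -0.2, -78.1]
force: [0.1, -0.2, -1.1]
gripper_width: 15.7
e [ 487.1 -223.   177.7] yaw -78.1 shift cm [-0.29  5.64  2.54] turn -0.0 F [ 0.1 -0.2 -1.1] w 15.7 t 10.25
```

View pics/s8.png

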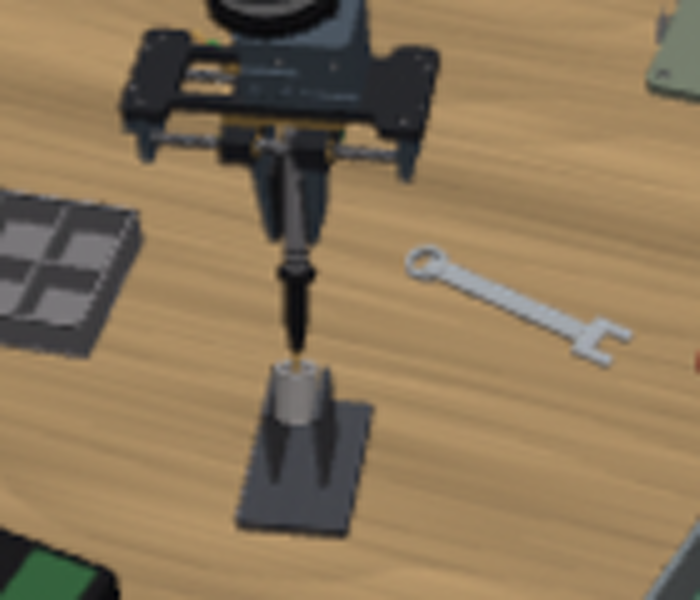

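View pics/w8.png

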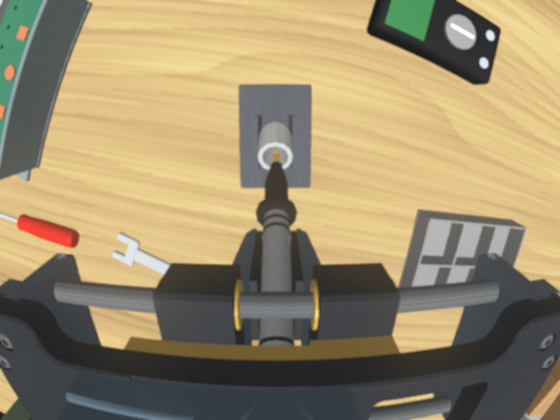

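The picture shows the rod's end still about 9 mm inside the sleeve mouth, at wrist (276,155). I now swing the probe upright against the sleeve's lip with a light grip.

```bash
python3 -m handwheel '[[1.2,[0,0,0.3],0],[1.2,[0,-0.1,0.8],0],[1.2,[0,-0.3,1.4],0],[1.2,[0,-0.5,1.9],0],[1.2,[0,-0.6,2.4],0],[1.2,[0,-0.7,2.9],0],[1.2,[0,-0.8,3.4],0],[1.2,[0,-0.9,3.9],0],[1.2,[0,-0.9,4.3],0],[1.2,[0,-0.9,4.3],0]]' 4 && python3 -c "
from h import *
to([512,-215,121.5],-78.1)
cv2.imwrite('pics/w9.png',vision.grab_frame('wrist')[:,:,::-1])
a=vision.grab_frame('scene')[:,:,::-1]
cv2.imwrite('pics/s9.png',cv2.resize(a[140:260,160:300],None,fx=5,fy=5,interpolation=2))
"
```

```text
time_s: 11.35
ee_pos: [529.6, -213.8, 186.3]
ee_rot: [-89.4, -0.1, -78.1]
force: [-0.2, -0.5, -0.5]
gripper_width: 15.8
e [ 529.6 -213.8  186.3] yaw -78.1 shift cm [-0.27  6.46 -1.81] turn 0.0 F [-0.2 -0.5 -0.5] w 15.8 t 11.35
```

View pics/s9.png

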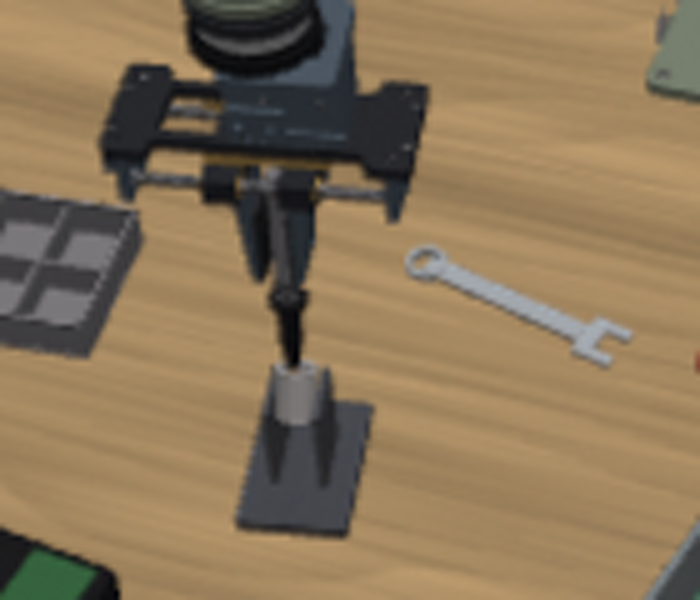

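View pics/w9.png

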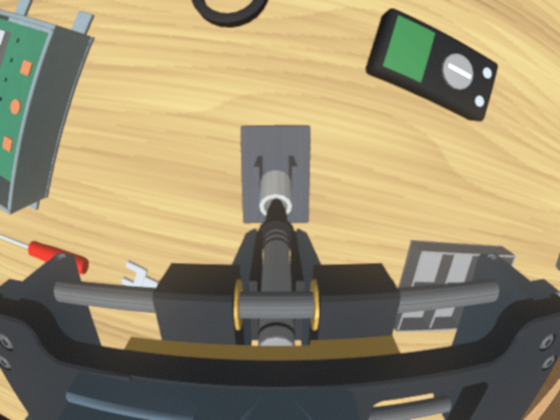

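```bash
cat >> h.py <<'E'
def tilts(m=None):
    e,R,s=hand(); m=m or vision.camera_model('wrist')
    for t in (-10,-5,0,5,10,15,20,25):
        for dz in (0,):
            a=np.radians(t); ax=R@np.array([0,-np.cos(a),-np.sin(a)]); g=e-R[:,1]*18.8
            print(t,"collar",proj('wrist',g-47*ax,m).round(),"end",proj('wrist',g+50*ax,m).round(),"tip",proj('wrist',g-120*ax,m).round(),"nose",proj('wrist',g-100*ax,m).round())
E
python3 -c "
from h import *
tilts()"
```

```text
-10 collar [275. 249.] end [275. 313.] tip [275. 228.] nose [275. 233.]
-5 collar [275. 243.] end [275. 322.] tip [275. 217.] nose [275. 222.]
0 collar [275. 237.] end [275. 331.] tip [275. 205.] nose [275. 212.]
5 collar [275. 232.] end [275. 338.] tip [275. 194.] nose [275. 202.]
10 collar [275. 226.] end [275. 345.] tip [275. 183.] nose [275. 192.]
15 collar [275. 221.] end [275. 351.] tip [275. 171.] nose [275. 183.]
20 collar [275. 216.] end [275. 356.] tip [275. 160.] nose [275. 173.]
25 collar [275. 211.] end [275. 360.] tip [275. 149.] nose [275. 163.]
```

The wrist view puts the collar at about v=231 and the end at about v=338, so roughly 5° of lean is left. I go a little further, then lift clear and measure again.

```bash
python3 -m handwheel '[[1.2,[0,-0.05,0.5],0],[1.2,[0,-0.05,1.0],0],[1.2,[0,-0.05,1.2],0],[1.2,[0,-0.05,1.2],0]]' 4 && python3 -m handwheel '[[1.2,[0,0,0],0],[1.2,[0,0,0],0],[1.2,[0,-1,0],0],[1.2,[0,-2.5,0],0],[1.2,[0,-4,0],0],[1.2,[0,-4,0],0],[1.2,[0,-4,0],0]]' 12 && python3 -c "
from h import *
e,R,s=hand();m=vision.camera_model('wrist')
cv2.imwrite('pics/w10.png',vision.grab_frame('wrist')[:,:,::-1])
a=vision.grab_frame('scene')[:,:,::-1]
cv2.imwrite('pics/s10f.png',a)
cv2.imwrite('pics/s10.png',cv2.resize(a[120:240,160:300],None,fx=5,fy=5,interpolation=2))
tilts(m); to([0,0,0])
g=e-R[:,1]*18.8
for d in (25,-47,-97,-120): print(d,(proj('scene',g+[0,0,d])-[160,120])*5)
"
```

```text
time_s: 11.85
ee_pos: [541.3, -211.3, 186.8]
ee_rot: [-89.5, -0.1, -78.1]
force: [-0.5, 0.2, -0.7]
gripper_width: 15.9
time_s: 12.55
ee_pos: [541.0, -211.4, 227.2]
ee_rot: [-89.4, -0.2, -78.1]
force: [0.6, -0.3, -1.7]
gripper_width: 15.9
-10 collar [275. 249.] end [274. 312.] tip [275. 228.] nose [275. 233.]
-5 collar [275. 243.] end [274. 321.] tip [275. 217.] nose [275. 223.]
0 collar [275. 238.] end [274. 330.] tip [275. 205.] nose [275. 213.]
5 collar [275. 232.] end [274. 337.] tip [275. 194.] nose [275. 203.]
10 collar [275. 227.] end [275. 344.] tip [275. 183.] nose [275. 193.]
15 collar [275. 221.] end [275. 350.] tip [275. 172.] nose [275. 183.]
20 collar [275. 216.] end [275. 355.] tip [275. 161.] nose [275. 173.]
25 collar [275. 212.] end [275. 359.] tip [275. 150.] nose [275. 164.]
e [ 540.5 -211.2  226.1] yaw -78.1 shift cm [-31.85  22.15 -48.72] turn None F [-0.5  0.  -1.3] w 15.7 t 12.65
25 [262.33800454 274.89689058]
-47 [274.18651763 361.72176991]
-97 [281.85185225 417.89267919]
-120 [285.23543078 442.68725007]
```

View pics/s10.png

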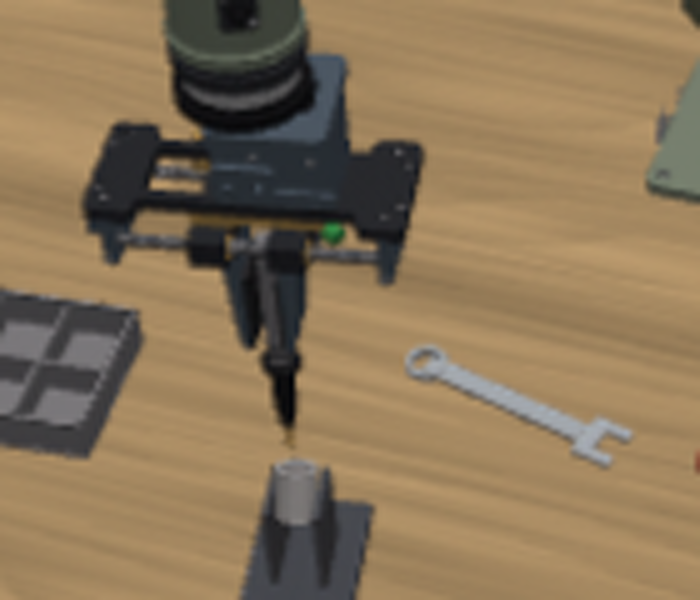

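View pics/w10.png

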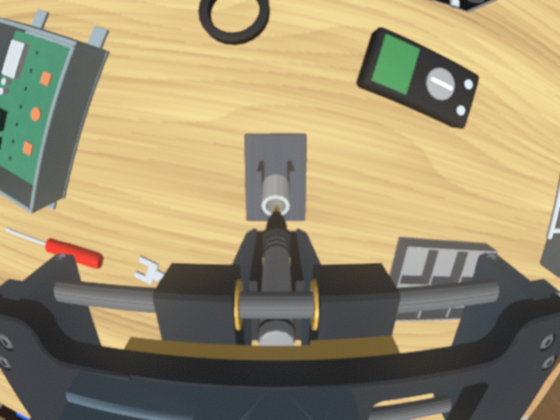

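```bash
python3 -c "
from h import *
e,R,s=hand();m=vision.camera_model('wrist');E=m['extrinsics'];c=-E[:3,:3].T@E[:3,3]
print('cam in tool',R.T@(c-e), s['qpos'])
to([574.2,126.4,227],-13.4); to([574.2,126.4,227],-40)
"
```

```text
cam in tool [   0.34629969 -172.09457167   84.68736726] [-22.59211223  18.13633798  88.11829239   0.20949571  73.28938791
  55.44375172]
e [ 540.5 -211.2  226.1] yaw -78.1 shift cm [-32.34  -0.05  10.26] turn -64.7 F [-0.5  0.  -1.3] w 15.7 t 12.65
e [ 540.5 -211.2  226.1] yaw -78.1 shift cm [-32.34  -0.05  10.26] turn -38.1 F [-0.5  0.  -1.3] w 15.7 t 12.65
```

The wrist view shows the nose end at (276,213) and the probe's end at (277,333), so the lean is about 0–1°. The probe is clear of the sleeve. I carry it over the pad at yaw -50°, which keeps the camera and gripper body away from the lid.

```bash
python3 -m handwheel '[[1.2,[-2,-0.5,0.6],0],[1.2,[-5,-1,1.6],-3],[1.2,[-8.5,-1.4,2.7],-6],[1.2,[-12.2,-1.4,3.9],-10],[1.2,[-16,-1.4,5.1],-14],[1.2,[-20,-1.4,6.3],-18],[1.2,[-23.8,-1.4,7.5],-22],[1.2,[-27.3,-1.4,8.6],-26],[1.2,[-30.3,-1.4,9.6],-28],[1.2,[-32.3,-1.4,10.3],-28]]' 20 && python3 -m handwheel '[[1.2,[0,0,0],0]]' && python3 -c "
from h import *
to([574.2,126.4,200],-50)"
```

```text
time_s: 13.65
ee_pos: [574.1, 128.4, 239.5]
ee_rot: [-89.7, -0.2, -50.0]
force: [1.0, -1.1, -0.9]
gripper_width: 15.4
time_s: 13.75
ee_pos: [573.9, 130.9, 238.5]
ee_rot: [-89.7, -0.2, -49.8]
force: [0.6, -0.7, -1.1]
gripper_width: 15.3
e [573.9 130.9 238.5] yaw -49.8 shift cm [ 0.35  3.84 -0.28] turn 0.2 F [ 0.6 -0.7 -1.1] w 15.3 t 13.75
```

```bash
python3 -m handwheel '[[1.2,[0.3,1.5,-0.3],0.2],[1.2,[0.35,3.8,-0.3],0.2],[1.2,[0.35,4.8,-0.3],0.2],[1.2,[0.35,4.8,-0.3],0.2],[1.2,[0.35,4.8,-0.3],0.2],[1.2,[0.35,4.8,-0.3],0.2]]' && python3 -c "
from h import *
e,R,s=hand();m=vision.camera_model('wrist')
cv2.imwrite('pics/w11.png',vision.grab_frame('wrist')[:,:,::-1])
a=vision.grab_frame('scene')[:,:,::-1]; b=vision.grab_frame('top')[:,:,::-1]
cv2.imwrite('pics/s11f.png',a);cv2.imwrite('pics/t11f.png',b)
cv2.imwrite('pics/s11.png',cv2.resize(a[150:300,260:400],None,fx=4,fy=4,interpolation=2))
tilts(m); to([574.2,126.4,144])
print('pad',proj('wrist',[574.2,126.4,38],m))
g=e-R[:,1]*18.8
for d in (25,-47,-97,-120): print(d,(proj('scene',g+[0,0,d])-[260,150])*4)
"
```

```text
time_s: 14.35
ee_pos: [574.8, 126.1, 191.6]
ee_rot: [-89.6, -0.2, -50.0]
force: [-0.0, -0.5, -0.9]
gripper_width: 15.7
-10 collar [274. 249.] end [273. 312.] tip [275. 228.] nose [275. 232.]
-5 collar [274. 243.] end [273. 321.] tip [275. 216.] nose [275. 222.]
0 collar [274. 237.] end [274. 330.] tip [275. 205.] nose [275. 212.]
5 collar [274. 231.] end [274. 338.] tip [275. 194.] nose [275. 202.]
10 collar [274. 226.] end [274. 344.] tip [275. 182.] nose [275. 192.]
15 collar [274. 221.] end [274. 350.] tip [275. 171.] nose [275. 182.]
20 collar [274. 216.] end [274. 355.] tip [275. 160.] nose [275. 173.]
25 collar [274. 211.] end [274. 359.] tip [275. 149.] nose [275. 163.]
e [574.5 126.3 191.3] yaw -50.0 shift cm [-0.05  4.73 -0.05] turn None F [-0.5  0.7 -0.5] w 15.5 t 14.5
pad [274.13697285 191.04262789]
25 [250.84939304 274.18223713]
-47 [241.53992609 339.74238729]
-97 [235.5402344  381.99407474]
-120 [232.89762002 400.6041838 ]
```

View pics/s11.png

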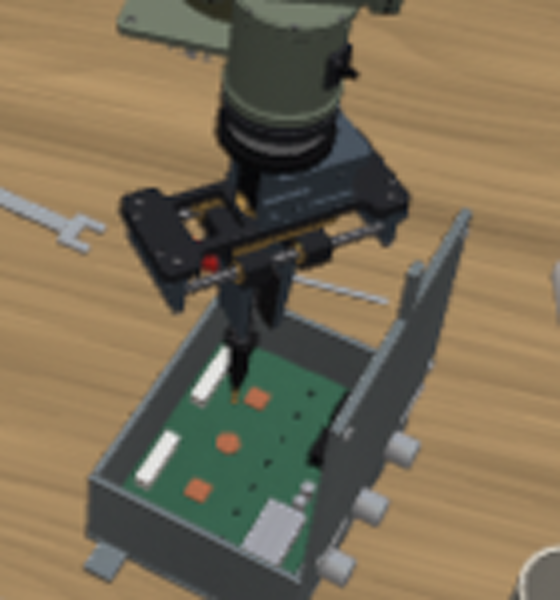

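View pics/w11.png

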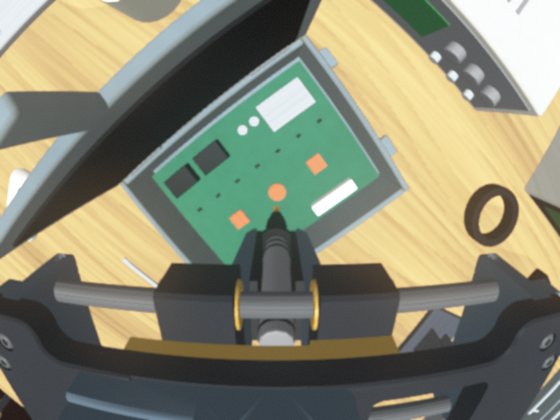

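The wrist view shows the round pad at (277,192) with the probe tip at (277,207) in line above it. In the scene crop the tip at (235,400) agrees with the predicted (233,401). The lid is still up. I descend to just above the pad.

```bash
python3 -m handwheel '[[1.2,[0.05,1.5,0],0],[1.2,[0.1,3,0],0],[1.2,[0.1,4.2,0],0],[1.2,[0.1,4.6,0],0],[1.2,[0.1,4.6,0],0],[1.2,[0.1,4.6,0],0]]' && python3 -c "
from h import *
e,R,s=hand();m=vision.camera_model('wrist')
w=vision.grab_frame('wrist')[:,:,::-1]
cv2.imwrite('pics/w12.png',np.hstack([cv2.resize(w[150:260,230:320],None,fx=4,fy=4,interpolation=2),cv2.resize(vision.grab_frame('scene')[:,:,::-1][200:310,280:370],None,fx=4,fy=4,interpolation=2)]))
tilts(m); to([574.2,126.4,133])
print('pad',proj('wrist',[574.2,126.4,38],m))
print([state()['force'].round(2) for i in range(3)])
"
```

```text
time_s: 15.1
ee_pos: [576.0, 125.7, 145.9]
ee_rot: [-89.6, -0.2, -50.0]
force: [0.6, 0.5, -0.2]
gripper_width: 15.8
-10 collar [275. 249.] end [274. 312.] tip [275. 228.] nose [275. 232.]
-5 collar [275. 243.] end [274. 322.] tip [275. 216.] nose [275. 222.]
0 collar [275. 237.] end [274. 330.] tip [275. 205.] nose [275. 212.]
5 collar [275. 231.] end [274. 338.] tip [275. 193.] nose [275. 202.]
10 collar [275. 226.] end [274. 345.] tip [275. 182.] nose [275. 192.]
15 collar [275. 221.] end [274. 351.] tip [275. 171.] nose [275. 182.]
20 collar [275. 216.] end [274. 355.] tip [275. 160.] nose [275. 172.]
25 collar [275. 211.] end [274. 359.] tip [275. 149.] nose [275. 163.]
e [576.  125.7 146.1] yaw -50.0 shift cm [-0.18  1.31 -0.11] turn None F [-0.   0.2 -0.1] w 15.4 t 15.2
pad [272.83001593 204.35225514]
[array([-0.03,  0.21, -0.13]), array([-0.03,  0.21, -0.13]), array([-0.03,  0.21, -0.13])]
```

View pics/w12.png

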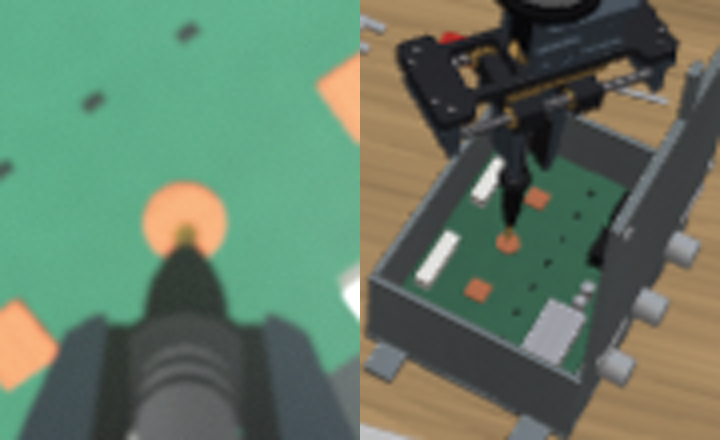

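The tip, at crop (187,228), sits over the pad's centre at crop (186,224). Now I press down in small steps.

```bash
python3 -m handwheel '[[1.2,[0,0.3,0],0],[1.2,[0,0.6,0],0],[1.2,[0,0.8,0],0],[1.2,[0,1,0],0],[1.2,[0,1,0],0],[1.2,[0,1,0],0]]' && for i in 1 2 3; do python3 -m handwheel '[[1.2,[0,0,0],0]]'|sed -n '2p;4p'; done
```

```text
time_s: 15.8
ee_pos: [576.6, 125.8, 136.5]
ee_rot: [-89.5, -0.3, -50.0]
force: [0.2, -0.6, 1.1]
gripper_width: 15.7
ee_pos: [576.7, 125.9, 136.7]
force: [0.1, 0.0, 1.6]
ee_pos: [576.7, 125.9, 136.8]
force: [0.3, 0.5, 1.4]
ee_pos: [576.7, 125.9, 136.9]
force: [-0.3, -0.5, 2.2]
```

```bash
python3 -m handwheel '[[1.2,[0,0.15,0],0],[1.2,[0,0.3,0],0],[1.2,[0,0.3,0],0],[1.2,[0,0.3,0],0],[1.2,[0,0.3,0],0]]' && python3 -c "
from h import *
F=[]
for i in range(4):
    w=vision.grab_frame('wrist')[:,:,::-1]; F.append(state()['force'])
print(np.mean(F,0))
a=vision.grab_frame('scene')[:,:,::-1]; t=vision.grab_frame('top')[:,:,::-1]
cv2.imwrite('pics/s13f.png',a);cv2.imwrite('pics/t13f.png',t);cv2.imwrite('pics/w13f.png',w)
cv2.imwrite('pics/w13.png',np.hstack([cv2.resize(w[150:260,230:320],None,fx=4,fy=4,interpolation=2),cv2.resize(a[200:310,290:380],None,fx=4,fy=4,interpolation=2)]))
to([574.2,126.4,133])
"
```

```text
time_s: 16.6
ee_pos: [576.7, 125.9, 134.0]
ee_rot: [-89.5, -0.3, -50.0]
force: [-0.1, 0.3, 1.9]
gripper_width: 15.9
[0.32052611 0.22607546 2.96066366]
e [576.7 125.9 134. ] yaw -50.0 shift cm [-0.2   0.09 -0.16] turn None F [ 0.5 -0.2  3.7] w 15.6 t 16.9
```

View pics/w13.png

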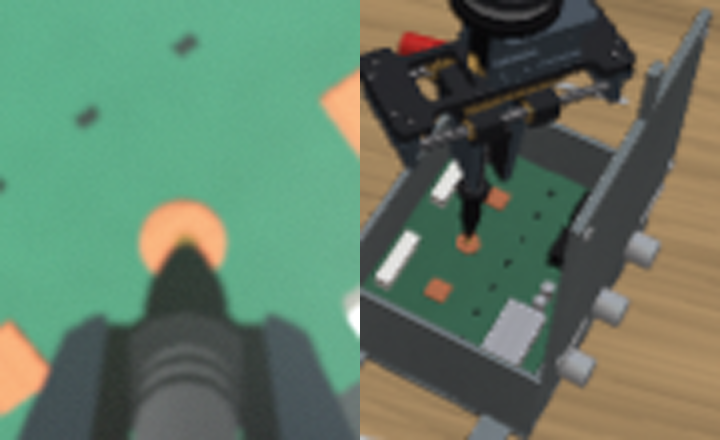

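View pics/w13f.png

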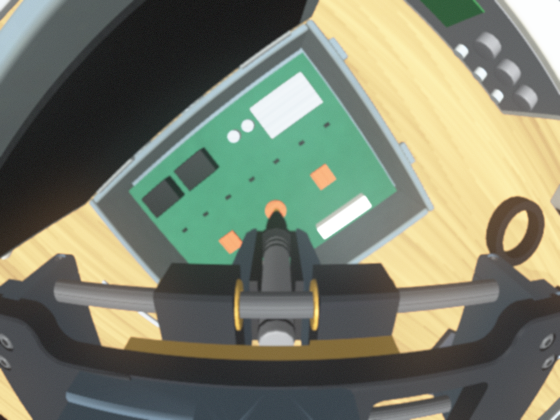

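View pics/s13f.png

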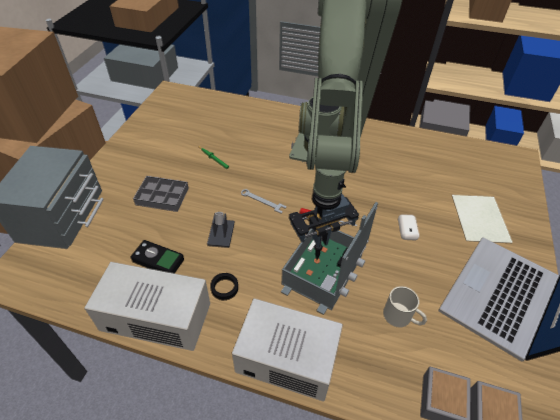

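```bash
python3 -c "
import cv2,numpy as np
R=lambda f:cv2.resize(cv2.imread(f)[195:285,335:395],None,fx=5,fy=5,interpolation=2)
T=lambda f:cv2.resize(cv2.imread(f)[100:210,140:200],None,fx=4,fy=4,interpolation=2)[:440]
a=np.hstack([R('pics/s5.png')[:440],R('pics/s13f.png')[:440]]);cv2.imwrite('pics/cmp.png',a)
from h import *
for th in (80,90,100):
  t=np.radians(th);y=np.array([.231,.973,0]);x=np.array([.973,-.231,0]);H=np.array([598.9,234.6,87])
  n=y*np.sin(t)+np.array([0,0,1])*np.cos(t)
  for sx in(-110,110):
    p=H+sx*x+176*(-y*np.cos(t)+np.array([0,0,np.sin(t)]))
    print(th,sx,((proj('scene',p)-[335,195])*5).round())
"
```

```text
80 -110 [162.  15.]
80 110 [ -8. 291.]
90 -110 [215.  33.]
90 110 [ 49. 314.]
100 -110 [267.  57.]
100 110 [106. 344.]
```

View pics/cmp.png

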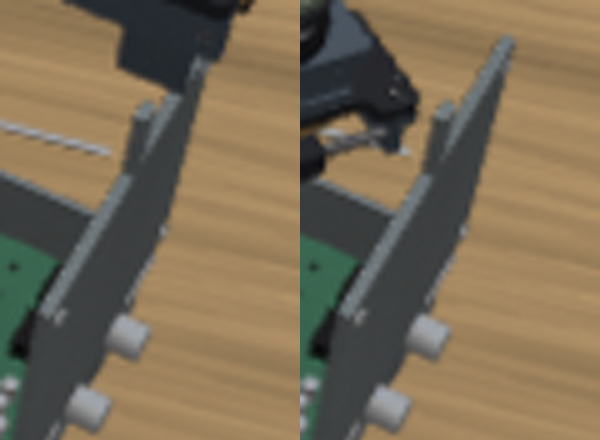

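The lid has not moved since release, and its free corners at crop (207,40) and (48,310) match the 90° prediction. I hand in the job.

```bash
python3 -c "
from h import *
to([576.7,125.9,133.5]); print(job.job_done())"
```

```text
e [576.7 125.9 134. ] yaw -50.0 shift cm [-0.    0.05 -0.  ] turn None F [ 0.5 -0.2  3.7] w 15.6 t 16.9
the job is handed in; nothing more can be done
None
```

The job is handed in at 16.9 s, with the lid upright and the probe held pressed on the round pad; no verdict was reported.

I raised the lid by its tab to 90° and drew the black probe from its holder. Because the tool can only point down, I swung the probe upright against the sleeve's lip while its tip was still inside. I then carried it to the round pad, the middle one of the three, and pressed.

**Last checks:**
- **Lid:** it stands at about 89–90° and its picture has not changed since I released it.
- **Probe lean:** about 0–1°, last measured just before pressing, with no change visible in the final view.
- **Position on the pad:** the tip looked centred on the round pad in the last wrist view before pressing. The hand's measured position was about 2.5 mm from my earlier two-camera estimate of the pad's centre, a small disagreement inside the 10 mm limit.
- **Press:** the upward force averaged about 3 N, but single readings ran from 1.9 to 3.7 N. That puts the tip about 5 to 7 mm in, which I worked out from the force and hand height, not measured directly.
- **Other things:** the square pads looked clear of the probe, and the other things on the table look unmoved in the scene picture. I did not measure them.

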